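# Ready the meal carrier: shut its door and draw out its handle

### The job

Get the meal carrier ready to be taken away: push its door fully shut until it seats on its catch, and let go of the door. Then squeeze the button in the handle's grip bar, pull the handle up past its first stop to its second stop, fully out, and finish still holding it there; do not put it down or let go. Leave the bottles and the meal box beside the carrier where they stand.

Things in the scene. Friction and masses are not known exactly. Their poses are not given: they have to be found in the camera images.
- carrier_top (a point): Grey box-shaped insulated meal carrier, 170 deep (x) x 250 wide (y) x 160 mm high, standing fixed in a flat steel docking tray. This point is the centre of its flat top, 160 mm above the work surface, right under the grip bar. Its -x axis points out through the door (roughly towards the robot), +y to the hinge side, z up. The tray (6 mm thick, side rims 16 mm high) reaches 145 mm to either side of the centre.
- door (a joint): Angle (rad) of the carrier's upright hinged front door: 0 = fully shut, growing as the free edge swings out towards the robot; starts ajar at 0.3 to 0.5. The hinge turns easily and the door stays where it is left. Over the last 0.07 rad a sprung ball catch resists: about 5 N at the free edge, greatest near 0.05 rad; from about 0.03 rad on it snaps the door home and holds it. Seated it reads under 0.015.
- door_hinge (a point): On the upright hinge axis, on the +y side of the carrier's front, at mid-thickness and mid-height of the door (87 mm above the work surface). The axes turn with the door: -x is its outward normal, -y runs from the hinge to the free edge. The black door panel is 18 mm thick (9 mm either side of the axis), reaches from 2 to 234 mm from the hinge, and from 22 to 152 mm above the work surface; its outside is flat, with no handle.
- door_push (a point): A good point to push: on the door's outer face, 170 mm from the hinge and 100 mm above the work surface. Same axes as door_hinge.
- bar_center (a point): Centre of the handle's black grip bar: 30 deep (x) x 250 long (y) x 30 mm high, level, carried at both ends by two upright tubes (19 mm thick collars at their feet) 112.5 mm to either side. It starts 215 mm above the work surface, 40 mm clear above the carrier's top; axes parallel to the carrier's. In the middle of its far (+x) side sits the button.
- grip_bar: The grip bar itself with its button; the origin is its centre, same as bar_center. It weighs about 0.1 kg.
- button (a joint): Squeeze button in the middle of the bar's far (+x) face, 34 wide x 20 mm high, standing 8 mm proud: 0 = out, 0.007 m = fully pressed in (towards -x, into the bar). Spring 2.4 to 6.6 N. Gripping the middle of the bar front to back (38 mm over the button) presses it with a finger. Out, it locks the lowered handle; pressed past about 0.005 m the handle is free to rise and stays free once it is up. The button can be kept squeezed all the way.
- upper (a joint): How far (m) the thin upper tubes with the grip bar have been drawn out of the thicker lower tubes: 0 = in, 0.05 = out to the end (the first stop). Springs pull it back down. Pull needed: 2 to 5 N.
- lower (a joint): How far (m) the thicker lower tubes have been drawn up out of the carrier: 0 = in, 0.05 = out to the end (the second stop). They follow only after the upper tubes have reached the first stop, and need a firmer pull, up to about 10 N. Fully out the bar stands 100 mm above its start; there it meets a hard stop. Springs draw everything down again if let go; with the button out it then comes to rest about 25 mm above its start.
- bottle_a: Juice bottle, amber with a black cap, 60 mm thick x 155 mm tall, beside the carrier on the +y side towards the robot; the origin is the centre of its underside. Leave it.
- bottle_b: The same kind of bottle on the carrier's -y side. Leave it.
- meal_box: Closed black meal tub with a clear lid, 180 x 130 x 62 mm, on the carrier's +y side; the origin is the centre of its underside. Leave it.

How it is judged:
By the outcome, as a careful person would: the job done as asked, in the order asked, and still so for the second after the job is handed in, while the arm keeps its last pose, push and grip.
It also fails if it takes over 51 s, if anything falls off the work surface, if the arm or the gripper's body presses on something with over 40 N, if the wrist force passes 120 N, or if a joint passes its speed limit or range.

### The arm

A 6-joint arm with a two-finger parallel gripper is mounted at the origin on the work surface. World frame = base frame: x ahead of the robot, y to its left, z up, the work surface at z = 0. Lengths are in m, angles in rad, forces in N, time in s.
With the tool pointing down it reaches from about 0.2 to 0.875 m from the base axis. Payload 3.4 kg.
Tool frame: the origin (TCP) lies at the very end of the fingers, on their centre line; the grasp point (between the pads) lies env.tcp_to_grasp behind it (env.tcp_to_grasp is the distance from the TCP to the grasp point, in m); x points along the fingers, y is the direction in which the jaws open and shut, and the axes are right-handed (so a half turn about x gives the same grasp; the last joint's range is limited). The gripper opens to 94 mm and grips with 3 to 60 N. Pads are 16 mm wide; open, the fingers measure 119 mm over their backs; the gripper's body (75 mm by 177 mm) begins 78 mm behind the grasp point.
Start: joints at [-1.344, 0.276, 1.505, -0, 1.361, -0.121], TCP at [0.196, -0.541, 0.205] pointing down, gripper open.
Joint ranges: [-2.89, 2.89], [-0.75, 2.08], [0.22, 2.7], [-1.18, 4.32], [0.11, 2.71], [-2.7, 2.7]. Speed limits (rad/s): [2.57, 2.57, 3.14, 3.14, 3.14, 3.14].

### API

Orientations are given as a rotation vector (axis times angle).
In Python, from plant import env gives the robot as it stands.
- The arm moves only by the tool arm_command, never from a script. Its argument "steps" is text: rows parted by semicolons, each of 7 numbers parted by spaces: the finger opening in m, from 0 to 0.094, then the shift along the world's x, y, z in m, then the turn, a rotation vector about the world's x, y, z in rad. A call has 1 to 12 rows; each row is the pose to reach, as a shift and turn from the pose commanded when the call began; what a row does not reach only later rows make up. A row lasts 1/8 s, in which the tool goes at most 62.5 mm and 10.7 degrees, less where a joint would pass 70% of its speed; a pose out of reach is approached as far as the arm can. A call with a gripper value outside its range is refused whole. The fingers move at their own pace and stop on an object; "force" is the grip in N (left out, the last holds). Time passes only in rows, so rows that repeat a pose let the fingers close. It gives the time, the measured TCP pose, the force and the opening at its end, in the units of the state.
- env.get_state(): the state, without advancing time (a new reading comes with each control period).
- env.read_camera(name): name is "scene" or "top" or "wrist"; returns (picture, depth): 384x512x3 uint8, red, green, blue; 384x512 float32, m along the optical axis (not along the pixel's ray), 0 where there is no reading.
- env.camera_model(name): a dict with "camera_matrix" (3x3 intrinsics, pixels), "k1" (the pictures are not rectified: a ray, as slopes to the right and down, at radius r is drawn at 1 + k1 r^2 times it, then the intrinsics apply), "extrinsics" (4x4, takes a point from world to camera coordinates). Camera axes: x right, y down, z forward; pixel columns grow to the right and rows downward; lengths in m; the calibration is good to about 2 mm. A picture is of the moment at which its call begins: read the wrist's pose just before it. camera_model takes no time and is no camera call; for the wrist camera it gives the pose at the moment of the call.
- env.job_done(): hands the job in, once; it reports no verdict.
The state is a dict: "time": time; "joint_pos": joint angles; "joint_velocities": joint speeds; "tau": joint torques, N m; "ee_pos": TCP position; "eef_rot": TCP orientation; "force": force on the tool from outside, world axes, zero at the start; "torque": the same for the moment, N m; "finger_gap": finger opening in m.
Only numpy, scipy, OpenCV 4.12 (cv2) and the standard library are available. Lean on these libraries where they do the work, as an engineer would, in place of code of your own. Each camera call takes 0.05 s, during which the arm holds its last target.

## Working session

There is one attempt and no reset: what is moved stays moved. The work goes in short steps, Python scripts to look and compute and a tool call to move; the robot and the scene stay as the last step left them, time stands still between calls to the robot, and variables do not carry over. Pictures are saved under pics/ and viewed, and the job is handed in when it is done.

Besides the shell and the picture viewer there is one more tool, called after "Call:" as name(argument=value, ...) on one line, values as JSON. arm_command: Moves the arm, as the interface text tells. Its arguments: {"type":"object","properties":{"steps":{"type":"string"},"force":{"type":"number"}},"required":["steps"]}

```bash
ls; mkdir -p pics
python3 - <<'E'
from plant import env
import cv2,numpy as np
s=env.get_state();print(s, env.tcp_to_grasp)
for n in ("scene","top"):
    im,d=env.read_camera(n); cv2.imwrite(f"pics/{n}0.png",im[:,:,::-1]); np.savez(f"{n}0.npz",im=im,d=d)
    m=env.camera_model(n);print(n,m)
    np.savez(f"{n}0m.npz",**m)
E
```

```text
pics
{'time': 0.0, 'joint_pos': array([-1.34399703e+00,  2.76587017e-01,  1.50608645e+00, -2.46159092e-05,
        1.36069827e+00, -1.20991012e-01]), 'joint_velocities': array([-0.00017012, -0.00032561, -0.00046186, -0.00115128, -0.00019841,
        0.000552  ]), 'tau': array([ 3.22296510e-04, -4.04585946e+01, -2.37230283e+01,  7.07253604e-02,
        3.46235256e-02, -1.22071274e-04]), 'ee_pos': array([ 0.19583811, -0.54003528,  0.2046279 ]), 'eef_rot': array([ 2.03297106,  0.35899007, -2.03321487]), 'force': array([-0.44928954,  0.55185849, -0.04984476]), 'torque': array([ 0.05474621, -0.05113501, -0.04737942]), 'finger_gap': 0.09419870395675128} 0.0188
scene {'camera_matrix': array([[481.44668628,   0.        , 263.18479239],
       [  0.        , 481.44668628, 184.01180682],
       [  0.        ,   0.        ,   1.        ]]), 'k1': -0.07221427975857872, 'extrinsics': array([[ 0.87954157,  0.47580264, -0.00429929, -0.60607227],
       [ 0.3255683 , -0.60836718, -0.72380567, -0.06584005],
       [-0.3470042 ,  0.63521746, -0.68999048,  1.55512864],
       [ 0.        ,  0.        ,  0.        ,  1.        ]])}
top {'camera_matrix': array([[424.41954805,   0.        , 251.70773831],
       [  0.        , 424.41954805, 193.06424538],
       [  0.        ,   0.        ,   1.        ]]), 'k1': -0.11288541955149341, 'extrinsics': array([[-0.0089169 , -0.99977839,  0.01906983,  0.05610417],
       [-0.99535726,  0.00704653, -0.09599102,  0.65930332],
       [ 0.09583537, -0.01983723, -0.99519951,  1.28284108],
       [ 0.        ,  0.        ,  0.        ,  1.        ]])}
```

View pics/scene0.png

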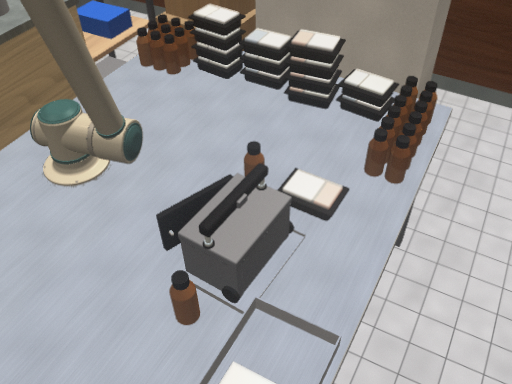

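View pics/top0.png

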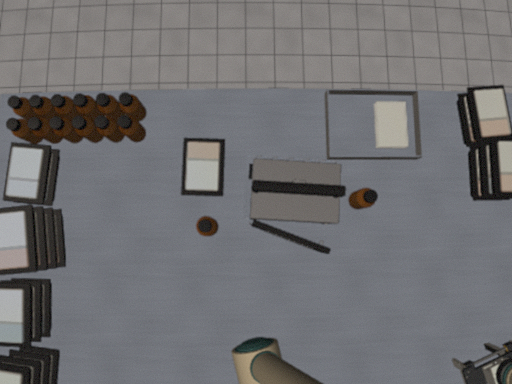

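```bash
cat > h.py <<'E'
import numpy as np,cv2
def ray(m,u,v):
    K=m["camera_matrix"];k=float(m["k1"])
    p=np.array([(u-K[0,2])/K[0,0],(v-K[1,2])/K[1,1]]);q=p.copy()
    for _ in range(20): q=p/(1+k*(q@q))
    return q
def at_depth(m,u,v,d):
    q=ray(m,u,v);c=np.array([q[0]*d,q[1]*d,d]);E=m["extrinsics"]
    return E[:3,:3].T@(c-E[:3,3])
def at_z(m,u,v,z):
    q=ray(m,u,v);E=m["extrinsics"];R=E[:3,:3].T;o=-R@E[:3,3];w=R@np.array([q[0],q[1],1])
    return o+w*(z-o[2])/w[2]
def proj(m,P):
    E=m["extrinsics"];c=E[:3,:3]@P+E[:3,3];q=c[:2]/c[2];q=q*(1+float(m["k1"])*(q@q));K=m["camera_matrix"]
    return q*[K[0,0],K[1,1]]+[K[0,2],K[1,2]]
def cloud(m,d):
    vv,uu=np.mgrid[:d.shape[0],:d.shape[1]]
    K=m["camera_matrix"]
    D=np.array([float(m["k1"]),0,0,0,0])
    q=cv2.undistortPoints(np.stack([uu.ravel(),vv.ravel()],1).astype(np.float64)[:,None],K,D)[:,0].reshape(d.shape+(2,))
    c=np.dstack([q*d[...,None],d]);E=m["extrinsics"]
    return (c-E[:3,3])@E[:3,:3]
E
python3 - <<'E'
import numpy as np,cv2
from h import *
for n,(x0,y0,x1,y1) in (("top",(190,130,390,270)),("scene",(140,130,360,340))):
    f=np.load(n+"0.npz");m=dict(np.load(n+"0m.npz"));
    s=min(800/(x1-x0),600/(y1-y0));
    cv2.imwrite(f"pics/{n}0c.png",cv2.resize(f["im"][y0:y1,x0:x1,::-1],None,fx=s,fy=s,interpolation=cv2.INTER_CUBIC)); print(n,s)
    P=cloud(m,f["d"])
    if n=="top":
        R=(slice(130,270),slice(190,390))
        Q=P[R].reshape(-1,3); ok=f["d"][R].ravel()>0
        Q=Q[ok]
        for lo,hi in ((0.205,0.25),(0.15,0.17)):
            k=(Q[:,2]>lo)&(Q[:,2]<hi);q=Q[k]
            r=cv2.minAreaRect((q[:,:2]*1000).astype(np.float32));print(lo,k.sum(),np.median(q[:,2]),r)
        for u,v in ((253,187),(345,190),(255,224),(328,250)):
            print(u,v,P[v,u])
E
```

```text
top 4.0
0.205 1150 0.22946001424439072 ((656.8477172851562, -69.79380798339844), (248.19764709472656, 37.99040985107422), 86.08779907226562)
0.15 4919 0.15997709010098088 ((626.1063842773438, -54.579864501953125), (487.01177978515625, 253.9417724609375), 79.48271942138672)
253 187 [0.65656862 0.05125149 0.23009279]
345 190 [ 0.64676812 -0.19227528  0.23227126]
255 224 [0.56125398 0.04480556 0.15166842]
328 250 [ 0.48641783 -0.1591543   0.15098009]
scene 2.857142857142857
```

View pics/top0c.png

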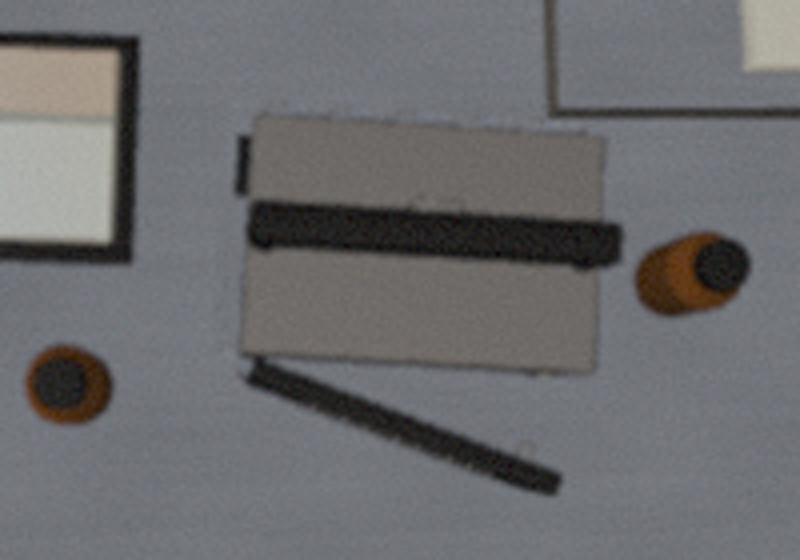

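View pics/scene0c.png

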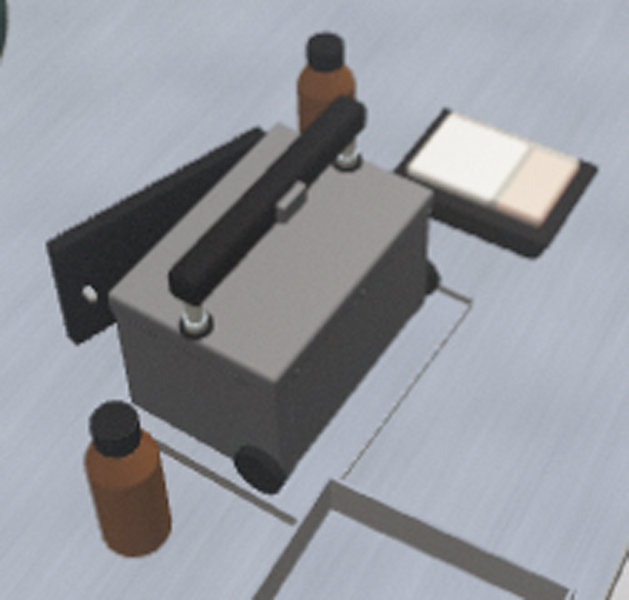

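Run:
```python
import numpy as np,cv2
from h import *
f=np.load("top0.npz");m=dict(np.load("top0m.npz"));P=cloud(m,f["d"])
R=(slice(150,270),slice(235,355));Q=P[R].reshape(-1,3);Q=Q[f["d"][R].ravel()>0]
q=Q[(Q[:,2]>.222)&(Q[:,2]<.24)]
# edges per y-bin
for nm,q in (("bar",q),("top",Q[(Q[:,2]>.154)&(Q[:,2]<.166)&(Q[:,0]>.56)])):
    b=[]
    for y in np.arange(-.21,.08,.02):
        k=q[abs(q[:,1]-y)<.01]
        if len(k)>5:b.append((y,k[:,0].min(),k[:,0].max(),np.median(k[:,2])))
    b=np.array(b);print(nm,np.round(b,4).tolist(), q[:,1].min(),q[:,1].max())
d=Q[(Q[:,2]>.143)&(Q[:,2]<.16)&(Q[:,0]<.57)]
vx,vy,x,y=cv2.fitLine(d[:,:2].astype(np.float32),cv2.DIST_HUBER,0,.001,.001).ravel();print("door",vx,vy,x,y,len(d),d[:,:2].min(0),d[:,:2].max(0),np.median(d[:,2]))
```

```text
bar [[-0.19, 0.6311, 0.6581, 0.2296], [-0.17, 0.6312, 0.6613, 0.2299], [-0.15, 0.6318, 0.6613, 0.2292], [-0.13, 0.6341, 0.6639, 0.2298], [-0.11, 0.6347, 0.6638, 0.2301], [-0.09, 0.637, 0.6749, 0.2298], [-0.07, 0.6375, 0.6751, 0.2289], [-0.05, 0.6399, 0.6751, 0.2302], [-0.03, 0.6402, 0.6699, 0.2299], [-0.01, 0.6431, 0.6699, 0.2298], [0.01, 0.6433, 0.6728, 0.2297], [0.03, 0.6457, 0.673, 0.2294], [0.05, 0.6461, 0.6757, 0.2289]] -0.1936116749275639 0.05394955792604232
top [[-0.19, 0.5642, 0.729, 0.1601], [-0.17, 0.5644, 0.7321, 0.1607], [-0.15, 0.5646, 0.7322, 0.1604], [-0.13, 0.5676, 0.7352, 0.1606], [-0.11, 0.5678, 0.7353, 0.1602], [-0.09, 0.5681, 0.7349, 0.1606], [-0.07, 0.5681, 0.7382, 0.1603], [-0.05, 0.5685, 0.7378, 0.1604], [-0.03, 0.5714, 0.7409, 0.1604], [-0.01, 0.5717, 0.7408, 0.1605], [0.01, 0.5745, 0.7443, 0.1602], [0.03, 0.561, 0.7442, 0.1606], [0.05, 0.5639, 0.7436, 0.16]] -0.19804908094500986 0.05875306558397708
door 0.33596042 0.9418761 0.5244434 -0.058873672 575 [ 0.47773452 -0.18810045] [0.56995738 0.05583579] 0.152600185449892
```

Run:
```python
import numpy as np
from scipy.spatial.transform import Rotation as R
from plant import env
s=env.get_state();r=R.from_rotvec(s["eef_rot"]);print(r.as_matrix().round(3))
th=-.065
for nm,ang in (("push",th),("grasp+",th+np.pi/2),("grasp-",th-np.pi/2)):
  for sg in (1,-1):
    x=np.array([0,0,-1.]);a=ang+np.pi/2;y=sg*np.array([np.cos(a),np.sin(a),0])
    T=np.stack([x,y,np.cross(x,y)],1);print(nm,sg,(R.from_matrix(T)*r.inv()).as_rotvec().round(3))
```

```text
[[-0.     0.341 -0.94 ]
 [ 0.002 -0.94  -0.341]
 [-1.    -0.002 -0.   ]]
push 1 [ 0.000e+00 -2.000e-03  2.729e+00]
push -1 [-0.002 -0.    -0.413]
grasp+ 1 [-1.000e-03  1.000e-03 -1.984e+00]
grasp+ -1 [-1.000e-03 -1.000e-03  1.158e+00]
grasp- 1 [-1.000e-03 -1.000e-03  1.158e+00]
grasp- -1 [-1.000e-03  1.000e-03 -1.984e+00]
```

Call:
arm_command(steps="0.0 0.04 0.06 0 0 0 -0.1; 0.0 0.08 0.12 0 0 0 -0.2; 0 0.11 0.17 0 0 0 -0.3; 0 0.14 0.22 0 0 0 -0.413; 0 0.17 0.28 -0.02 0 0 -0.413; 0 0.19 0.33 -0.05 0 0 -0.413; 0 0.21 0.38 -0.08 0 0 -0.413; 0 0.22 0.42 -0.12 0 0 -0.413; 0 0.22 0.42 -0.12 0 0 -0.413; 0 0.22 0.42 -0.12 0 0 -0.413; 0 0.22 0.42 -0.12 0 0 -0.413", force=20)

```text
time: 1.48
ee_pos: [0.417, -0.1223, 0.0866]
eef_rot: [-2.191, 0.075, 2.186]
force: [0.8, -0.5, 0.5]
finger_gap: 0.0007
```

Run:
```python
from plant import env
import cv2,numpy as np
im,d=env.read_camera("top"); cv2.imwrite("pics/top1.png",cv2.resize(im[130:350,190:390,::-1],None,fx=2.7,fy=2.7))
im,d=env.read_camera("scene"); cv2.imwrite("pics/scene1.png",cv2.resize(im[100:340,100:340,::-1],None,fx=2.4,fy=2.4))
```

```text
(no output)
```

View pics/top1.png

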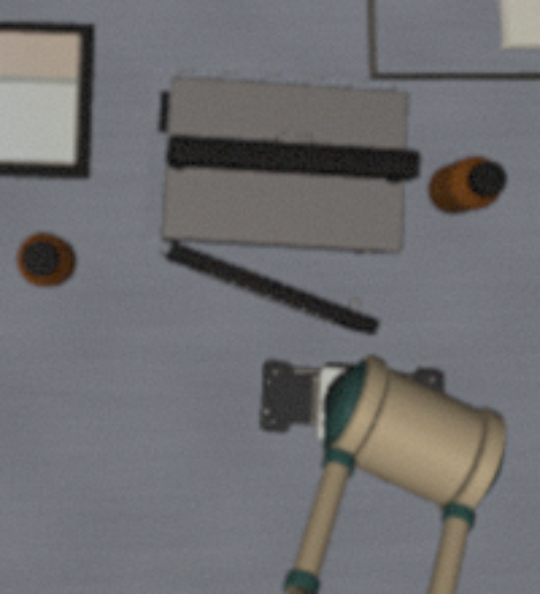

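View pics/scene1.png

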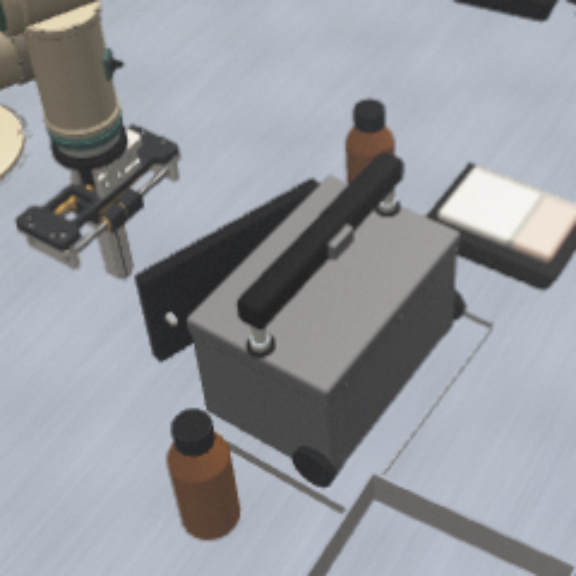

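Call:
arm_command(steps="0 0.03 0 0 0 0 0; 0 0.05 0 0 0 0 0; 0 0.06 0 0 0 0 0; 0 0.07 0 0 0 0 0; 0 0.08 0 0 0 0 0; 0 0.09 0 0 0 0 0; 0 0.096 0 0 0 0 0; 0 0.1 0 0 0 0 0; 0 0.104 0 0 0 0 0; 0 0.107 0 0 0 0 0; 0 0.107 0 0 0 0 0")

```text
time: 2.95
ee_pos: [0.5232, -0.1206, 0.0855]
eef_rot: [-2.189, 0.071, 2.188]
force: [-0.7, 0.7, -0.6]
finger_gap: 0.0006
```

Call:
arm_command(steps="0 0.003 0 0 0 0 0; 0 0.006 0 0 0 0 0; 0 0.009 0 0 0 0 0; 0 0.012 0 0 0 0 0; 0 0.012 0 0 0 0 0")

```text
time: 3.58
ee_pos: [0.5303, -0.1215, 0.0854]
eef_rot: [-2.18, 0.073, 2.199]
force: [-9.4, -4.3, 5.8]
finger_gap: 0.0005
```

Call:
arm_command(steps="0 0.003 0 0 0 0 0; 0 0.006 0 0 0 0 0; 0 0.006 0 0 0 0 0; 0 0.006 0 0 0 0 0")

```text
time: 4.08
ee_pos: [0.5376, -0.121, 0.0853]
eef_rot: [-2.182, 0.072, 2.196]
force: [-8.0, -2.5, 5.1]
finger_gap: 0.0005
```

Run:
```python
from plant import env
import cv2,numpy as np
print(env.get_state()["force"])
im,d=env.read_camera("top"); cv2.imwrite("pics/top2.png",cv2.resize(im[150:270,230:370,::-1],None,fx=4,fy=4))
im,d=env.read_camera("scene"); cv2.imwrite("pics/scene2.png",cv2.resize(im[140:300,130:310,::-1],None,fx=3.5,fy=3.5))
```

```text
[-7.98725894 -2.49461388  5.12974601]
```

View pics/top2.png

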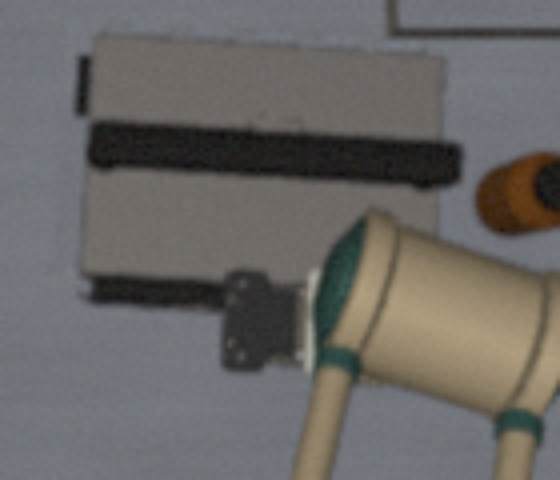

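View pics/scene2.png

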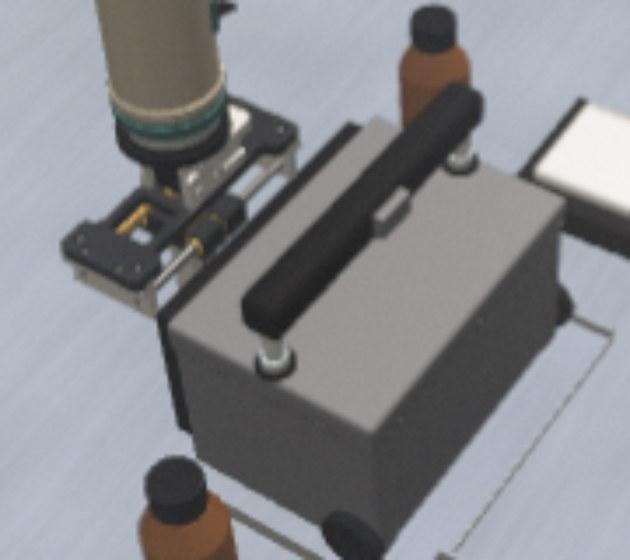

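Call:
arm_command(steps="0 0.003 0 0 0 0 0; 0 0.006 0 0 0 0 0; 0 0.006 0 0 0 0 0; 0 0.006 0 0 0 0 0")

```text
time: 4.68
ee_pos: [0.537, -0.121, 0.0853]
eef_rot: [-2.169, 0.071, 2.211]
force: [-21.4, -4.4, 13.2]
finger_gap: 0.0004
```

Call:
arm_command(steps="0 -0.01 0 0 0 0 0; 0 -0.03 0 0 0 0 0; 0 -0.07 0 0 0 0 0; 0 -0.12 0.02 0 0 0; 0 -0.14 0.02 0.05 0 0 0; 0 -0.14 0.02 0.05 0 0 0")

```text
validation failed for argument at $.st...
```

Call:
arm_command(steps="0 -0.01 0 0 0 0 0; 0 -0.03 0 0 0 0 0; 0 -0.07 0 0 0 0 0; 0 -0.12 0 0.02 0 0 0; 0 -0.14 0 0.05 0 0 0; 0 -0.14 0 0.05 0 0 0; 0 -0.14 0 0.05 0 0 0")

```text
time: 5.55
ee_pos: [0.4081, -0.1207, 0.1354]
eef_rot: [-2.19, 0.072, 2.186]
force: [-0.3, 1.0, -0.3]
finger_gap: 0.0
```

Run:
```python
from plant import env
from h import *
s=env.get_state();print(s["ee_pos"],s["force"],s["joint_pos"])
im,d=env.read_camera("top"); cv2.imwrite("pics/top3.png",cv2.resize(im[150:270,230:370,::-1],None,fx=4,fy=4,interpolation=cv2.INTER_CUBIC))
P=cloud(env.camera_model("top"),d);R=(slice(150,240),slice(235,355));Q=P[R].reshape(-1,3);Q=Q[d[R].ravel()>0]
q=Q[(Q[:,2]>.14)&(Q[:,2]<.168)&(Q[:,0]<.65)&(Q[:,0]>.5)]
for y in np.arange(-.19,.06,.02):
    k=q[abs(q[:,1]-y)<.01];
    if len(k):print(round(y,2),k[:,0].min().round(4),end="; ")
im,d=env.read_camera("scene"); cv2.imwrite("pics/scene3.png",cv2.resize(im[140:300,130:310,::-1],None,fx=3.5,fy=3.5,interpolation=cv2.INTER_CUBIC))
```

```text
[ 0.40813951 -0.12074698  0.13536908] [-0.29664501  1.00961022 -0.26695847] [-4.51863194e-01  1.05242338e-01  1.91487839e+00  5.20434875e-04
  1.11971887e+00  1.18401699e+00]
-0.19 0.5643; -0.17 0.545; -0.15 0.548; -0.13 0.5483; -0.11 0.5513; -0.09 0.5515; -0.07 0.5518; -0.05 0.5519; -0.03 0.5521; -0.01 0.5551; 0.01 0.5553; 0.03 0.5583; 0.05 0.5584;
```

View pics/top3.png

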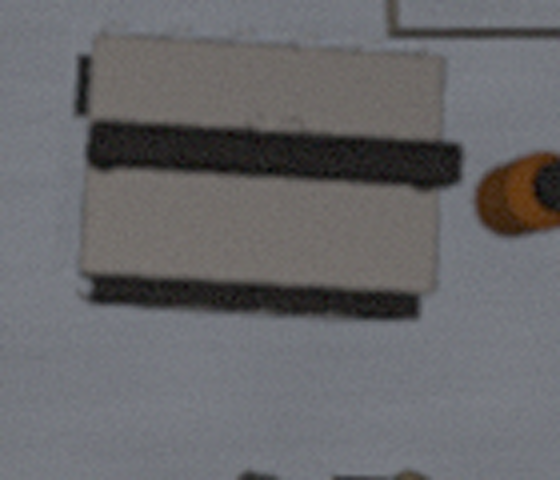

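View pics/scene3.png

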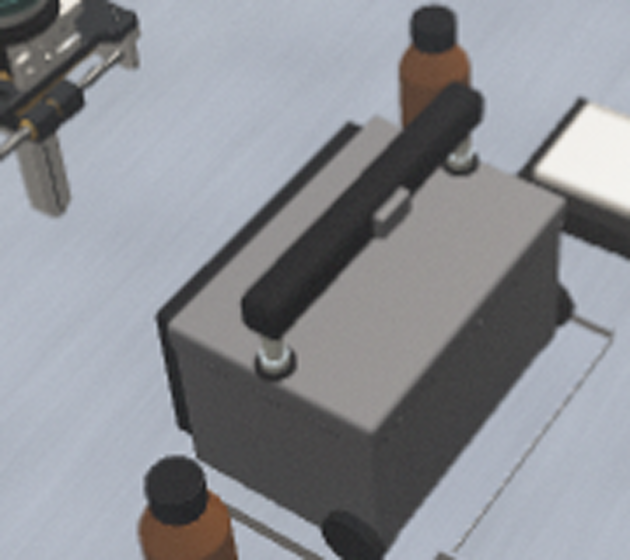

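Call:
arm_command(steps="0.094 0 0 0.05 0 0 0.17; 0.094 0 0 0.1 0 0 0.35; 0.094 0.02 0 0.15 0 0 0.52; 0.094 0.05 0.01 0.16 0 0 0.7; 0.094 0.09 0.02 0.16 0 0 0.87; 0.094 0.13 0.03 0.16 0 0 1.05; 0.094 0.17 0.04 0.16 0 0 1.22; 0.094 0.2 0.045 0.16 0 0 1.4; 0.094 0.23 0.051 0.16 0 0 1.571; 0.094 0.245 0.051 0.16 0 0 1.571; 0.094 0.245 0.051 0.16 0 0 1.571; 0.094 0.245 0.051 0.16 0 0 1.571")

```text
time: 7.15
ee_pos: [0.6512, -0.0698, 0.2953]
eef_rot: [1.258, 1.178, -1.259]
force: [0.2, 0.5, 0.3]
finger_gap: 0.0939
```

Run:
```python
from plant import env
from h import *
from scipy.spatial.transform import Rotation as R
s=env.get_state();print(s["ee_pos"],s["force"],s["joint_pos"],s["finger_gap"]);print(R.from_rotvec(s["eef_rot"]).as_matrix().round(3))
m=env.camera_model("wrist");im,d=env.read_camera("wrist"); cv2.imwrite("pics/w4.png",im[:,:,::-1])
P=cloud(m,d);np.savez("w4.npz",P=P,d=d)
im,_=env.read_camera("scene"); cv2.imwrite("pics/scene4.png",cv2.resize(im[100:300,130:330,::-1],None,fx=3,fy=3,interpolation=cv2.INTER_CUBIC))
q=P[(d>0)&(P[...,2]>.222)&(P[...,2]<.24)]
for y in np.arange(-.19,.06,.01):
    k=q[abs(q[:,1]-y)<.005]
    if len(k)>5: print(round(y,3),len(k),k[:,0].min().round(4),k[:,0].max().round(4),np.median(k[:,2]).round(4))
```

```text
[ 0.65115949 -0.06982348  0.2953077 ] [0.23666046 0.45859953 0.27763711] [-2.12839519e-01  3.70402248e-01  1.14773652e+00 -2.55184764e-04
  1.62454368e+00 -1.46251205e-01] 0.09388088660293169
[[-0.001  0.998 -0.067]
 [-0.    -0.067 -0.998]
 [-1.    -0.001  0.   ]]
-0.17 20 0.6325 0.6612 0.2295
-0.16 299 0.6328 0.6628 0.2309
-0.15 323 0.6335 0.6632 0.2309
-0.14 331 0.6342 0.6637 0.2309
-0.13 332 0.6349 0.6642 0.231
-0.12 354 0.6349 0.6646 0.231
-0.11 368 0.6356 0.6661 0.2309
-0.1 379 0.6365 0.6667 0.2309
-0.09 419 0.6373 0.6748 0.2308
-0.08 512 0.638 0.6763 0.2306
-0.07 521 0.639 0.6765 0.2305
-0.06 531 0.6396 0.677 0.2306
-0.05 431 0.6405 0.6698 0.2309
-0.04 445 0.6413 0.6713 0.2309
-0.03 466 0.6416 0.6717 0.2309
-0.02 488 0.642 0.6722 0.2308
-0.01 498 0.6428 0.6727 0.2308
0.0 515 0.6436 0.6739 0.2308
0.01 530 0.6443 0.6744 0.2307
0.02 542 0.6452 0.6749 0.2308
0.03 558 0.6459 0.6762 0.2307
0.04 576 0.6468 0.6766 0.2308
0.05 422 0.6476 0.6768 0.2301
```

View pics/w4.png

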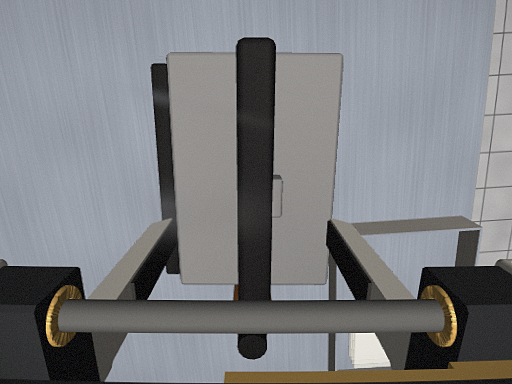

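View pics/scene4.png

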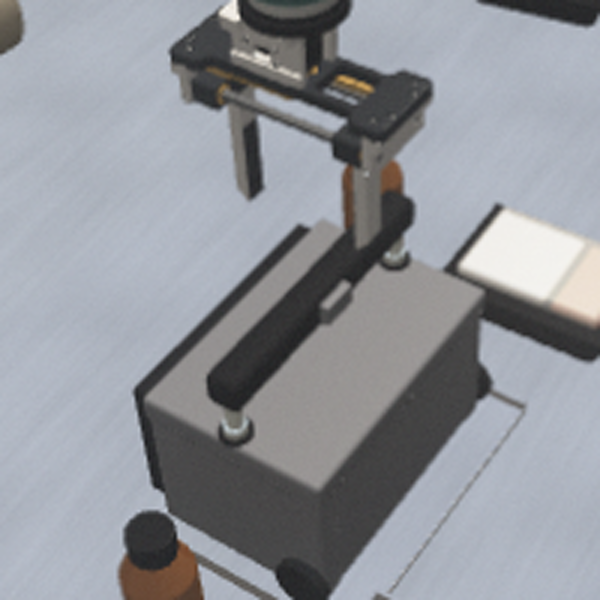

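Call:
arm_command(steps="0.094 0.003 -0.001 -0.03 0 0 0; 0.094 0.003 -0.001 -0.06 0 0 0; 0.094 0.003 -0.001 -0.08 0 0 0; 0.094 0.003 -0.001 -0.095 0 0 0; 0.094 0.003 -0.001 -0.099 0 0 0; 0.094 0.003 -0.001 -0.099 0 0 0; 0.05 0.003 -0.001 -0.099 0 0 0; 0.045 0.003 -0.001 -0.099 0 0 0;  0.045 0.003 -0.001 -0.099 0 0 0", force=40)

```text
time: 8.38
ee_pos: [0.6552, -0.0706, 0.1969]
eef_rot: [1.257, 1.177, -1.256]
force: [0.1, 0.1, -0.3]
finger_gap: 0.0674
```

Call:
arm_command(steps="0 0 0 0 0 0 0; 0 0 0 0 0 0 0; 0 0 0 0 0 0 0; 0 0 0 0 0 0 0; 0 0 0 0 0 0 0; 0 0 0 0 0 0 0")

```text
time: 9.12
ee_pos: [0.6546, -0.0706, 0.1964]
eef_rot: [1.257, 1.178, -1.257]
force: [-0.8, 0.0, 0.4]
finger_gap: 0.0304
```

Gap 30.4 mm: the button is pressed. Lift.

Call:
arm_command(steps="0 0 0 0.005 0 0 0; 0 0 0 0.011 0 0 0; 0 0 0 0.018 0 0 0; 0 0 0 0.025 0 0 0; 0 0 0 0.032 0 0 0; 0 0 0 0.039 0 0 0; 0 0 0 0.045 0 0 0; 0 0 0 0.045 0 0 0")

```text
time: 10.12
ee_pos: [0.6546, -0.0706, 0.242]
eef_rot: [1.257, 1.178, -1.257]
force: [-3.0, -0.5, -3.7]
finger_gap: 0.0305
```

Call:
arm_command(steps="0 0 0 0.005 0 0 0; 0 0 0 0.011 0 0 0; 0 0 0 0.018 0 0 0; 0 0 0 0.025 0 0 0; 0 0 0 0.032 0 0 0; 0 0 0 0.039 0 0 0; 0 0 0 0.045 0 0 0; 0 0 0 0.049 0 0 0; 0 0 0 0.052 0 0 0; 0 0 0 0.052 0 0 0")

```text
time: 11.38
ee_pos: [0.6547, -0.0706, 0.2937]
eef_rot: [1.257, 1.178, -1.257]
force: [-3.3, 0.5, -6.8]
finger_gap: 0.0303
```

Call:
arm_command(steps="0 0 0 0.002 0 0 0; 0 0 0 0.004 0 0 0; 0 0 0 0.005 0 0 0; 0 0 0 0.005 0 0 0; 0 0 0 0.005 0 0 0")

```text
time: 12.0
ee_pos: [0.6547, -0.0706, 0.2971]
eef_rot: [1.256, 1.18, -1.258]
force: [-3.3, 0.1, -18.1]
finger_gap: 0.0305
```

Run:
```python
from plant import env
from h import *
m=env.camera_model("wrist");im,d=env.read_camera("wrist"); cv2.imwrite("pics/w5.png",im[:,:,::-1])
P=cloud(m,d);k=(d>0)&(P[...,2]>.25)&(abs(P[...,0]-.653)<.04)&(P[...,1]>-.05)&(P[...,1]<.05)
print("wrist bar z",k.sum(),np.median(P[k][:,2]))
im,d=env.read_camera("top");P=cloud(env.camera_model("top"),d)
k=(d>0)&(P[...,2]>.3)&(P[...,2]<.36)&(abs(P[...,0]-.653)<.03)&(((P[...,1]>.01)&(P[...,1]<.05)));print("top bar z",k.sum(),np.median(P[k][:,2]))
cv2.imwrite("pics/top5.png",cv2.resize(im[130:270,190:390,::-1],None,fx=4,fy=4))
q=P[(P[...,2]>.14)&(P[...,2]<.168)&(P[...,0]<.6)&(P[...,0]>.5)&(d>0)]
for y in np.arange(-.17,.06,.04):
    j=q[abs(q[:,1]-y)<.01]
    if len(j):print(round(y,2),j[:,0].min().round(4),end="; ")
im,d=env.read_camera("scene"); cv2.imwrite("pics/scene5.png",cv2.resize(im[90:300,130:340,::-1],None,fx=2.85,fy=2.85,interpolation=cv2.INTER_CUBIC))
s=env.get_state();print(s["time"],s["force"],s["finger_gap"])
```

```text
wrist bar z 35253 0.4101027629348244
top bar z 221 0.33041601723666364
-0.17 0.545; -0.13 0.5482; -0.09 0.5515; -0.05 0.5577; -0.01 0.5551; 0.03 0.5583; 12.15 [ -2.71376778  -0.47460034 -19.98777027] 0.030564268301023267
```

View pics/scene5.png

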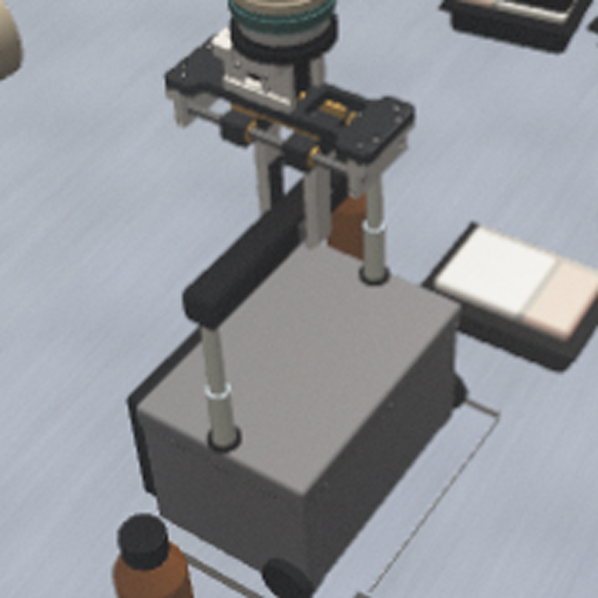

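View pics/w5.png

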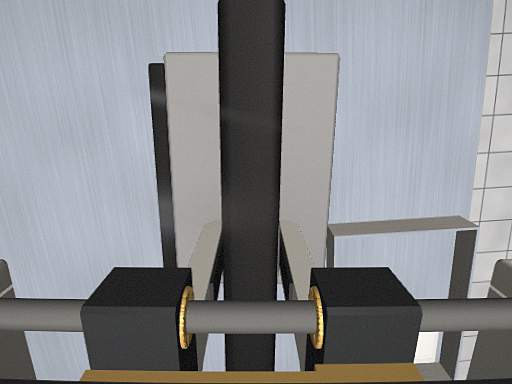

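View pics/top5.png

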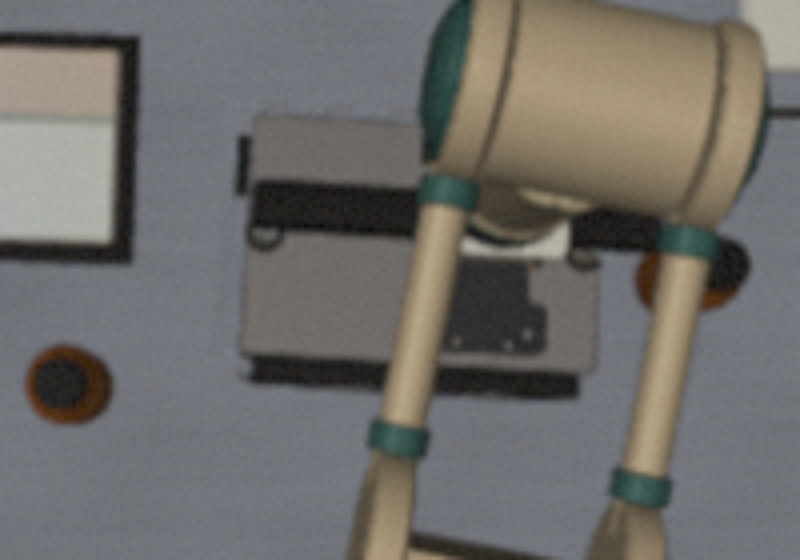

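Call:
arm_command(steps="0 0 0 -0.001 0 0 0; 0 0 0 -0.001 0 0 0; 0 0 0 -0.001 0 0 0; 0 0 0 -0.001 0 0 0; 0 0 0 -0.001 0 0 0; 0 0 0 -0.001 0 0 0; 0 0 0 -0.001 0 0 0; 0 0 0 -0.001 0 0 0")

```text
time: 13.15
ee_pos: [0.6547, -0.0706, 0.2973]
eef_rot: [1.257, 1.178, -1.257]
force: [-4.7, -1.1, -20.7]
finger_gap: 0.0304
```

Stable for one second at the hard stop, so I'm handing it in.

```bash
python3 -c "
from plant import env
print(env.job_done()); s=env.get_state(); print(s['time'],s['ee_pos'],s['force'],s['finger_gap'])"
```

```text
the job is handed in; nothing more can be done
None
the job is handed in; nothing more can be done
```

The door is shut and released. The handle is pulled fully out to its second stop, and the gripper was still holding it when I handed the job in at about 13 s.

- **Door:** I pushed it until it stopped moving and the push force rose to 21 N, then backed off. Its outer face then measured parallel to the carrier (slope 0.061, against 0.061 to 0.07 for the carrier). It read the same after the lift.
- **Button and lift:** Gripped at the middle of the bar, the fingers closed to 30.4 mm, which means the button is pressed in. I raised the bar until it met the hard stop.
- **Handle:** The top camera put the bar top at 0.330 m, up from 0.230 m at the start, a rise of about 100 mm. Both tube stages are visible in the picture. It then held steady for one second at about 20 N of pull, with no change in finger opening.
- **Bottles and meal box:** The arm did not go near them, and in the pictures they stand where they were.

Two readings did not fit:
- **Wrist camera bar height:** The last reading came out at 0.41 m because the gripper's own parts were in view, so I used the top camera instead.
- **Starting door angle:** My first estimate was about 0.28 rad, slightly under the stated range of 0.3 to 0.5. This did not affect the push.

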